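Take the notched slide from the drying hood and present its label

TASK

Pull the drying hood's clear front flap down as far as it goes and leave it there, then take out the glass slide with the notched corner, gripping only its clear part, never the frosted end (the notched end), and leaving the plain slide and everything else where they are. Hold it still about 25 cm above the bench for reading, frosted end raised to a slope of about 40 degrees, label side still facing up. Finish while holding it like that.

Things in the scene. Friction and masses are not known exactly. Their poses are not given: they have to be found in the camera images.
- hood: Fixed open-topped steel tray, 124 (x) x 330 (y) mm. Origin on the bench under the middle of the hinge line; x to its rear (away from robot at yaw 0), y along the hinge. Floor 8 mm thick, front sill 34 high, rear wall 70, sides 40 with a rail up to 99. Posts of 21 mm diameter at x 62, y +-72, tops 32 above the bench, each carry one slide lying flat at any yaw.
- flap (a joint): Clear flap 310 wide, 150 long, 8 mm thick, hinged along the front sill. Radians: 0 = closed, leaning back over the hood 33 degrees above horizontal; grows as it swings up, over and down towards the robot to its stop at 1.518 (60 degrees above horizontal, on the robot's side). Starts at 0 to 0.2. A stiff hinge (0.4 N m) keeps it where left; 2 to 5 N at the bar moves it.
- flap_bar (a point): Middle of the handle bar: round, 10 mm diameter, 140 long, parallel to the hinge, in the flap's plane 192 mm from the hinge and 42 beyond the flap's edge, joined to it by a rod at each end; open between bar and edge, so it can be pinched from above, a finger before and one behind. 145 mm above the bench when closed, 206 when fully down.
- flap_hinge (a point): Middle of the flap's hinge line, 40 mm above the bench; the hinge line runs along the hood's y.
- slide_center (a point): Centre of the slide to take: glass, 90 x 30 x 5 mm, about 35 g, flat on a post (within 3 mm of its axis), centre 34.5 mm above the bench. x runs along its length to the frosted end, z out of the label side (up at the start). Frosted, with a blank label on top, from x 15 to 45; clear from -45 to 15. Corner x +45, y +15 is cut by a 9 mm square notch; other corners square.
- blank_center (a point): Centre of the plain slide on the other post: clear glass 90 x 30 x 5 mm with four square corners, no frosted end. Bystander.
- coupon_a_center (a point): Bystander: square brass-rimmed test coupon, 50 x 45 x 14 mm, metal top; its centre.
- coupon_b_center (a point): Bystander: square brass-rimmed test coupon, 50 x 45 x 14 mm, black rubber top; its centre.
- bottle: Bystander: white bottle, 64 mm in diameter, 160 mm high; origin under its centre.
- jar: Bystander: amber jar, 60 mm in diameter, 70 mm high; origin under its centre.
- beaker: Bystander: glass beaker, 70 mm in diameter, 85 mm high; origin under its centre.
- spatula: Bystander: flat steel laboratory spatula, 190 mm long, 4 mm thick, lying on the bench.

How it is judged:
On the way, in this order (a step that is already met when the one before it is completed fails the run):
1. the flap is pulled down to (nearly) its stop (value of joint flap above 1.35 rad), for 0.2 s.
2. the notched slide is lifted out of the hood in the fingers (height (world z) of slide_center above 0.1 m and contact force between the fingers and slide above 1 N), for 0.2 s.
At the end, for the whole second after the job is handed in: Notched slide held in the fingers (over 1 N), still, centre 190 to 400 mm above the bench, clear of the hood; its length rises at least 30 degrees towards the frosted end; label side within 65 degrees of straight up; flap still down (over 1.35 rad) (contact force between the fingers and slide above 1 N and height (world z) of slide_center between 0.19 and 0.4 m and angle between slide_center's own x axis and vertical below 1.05 rad and angle between slide_center's own z axis and vertical below 1.13 rad and contact force between slide and hood below 0.1 N and linear speed of slide below 0.03 m/s and angular speed of slide below 0.2 rad/s and value of joint flap above 1.35 rad); the arm keeps its last pose, push and grip.
It fails at once if the fingers touch the frosted end (contact force between the fingers and slide_c1 above 0.5 N or contact force between the fingers and slide_c2 above 0.5 N).
It fails at once if the plain slide is disturbed (over 15 mm) (distance of blank_center from where it was at the start of the episode above 0.015 m).
It fails at once if another bystander is moved over 30 mm (distance of any of coupon_a_center, coupon_b_center, bottle, jar, beaker, spatula from where it was at the start of the episode above 0.03 m).
It also fails if it takes over 50 s, if anything falls off the work surface, if the arm or the gripper's body presses on something with over 40 N, if the wrist force passes 120 N, or if a joint passes its speed limit or range.

ROBOT

A 6-joint arm with a two-finger parallel gripper is mounted at the origin on the work surface. World frame = base frame: x ahead of the robot, y to its left, z up, the work surface at z = 0. Lengths are in m, angles in rad, forces in N, time in s.
With the tool pointing down it reaches from about 0.4 to 0.825 m from the base axis. Payload 7 kg.
Tool frame: the origin (TCP) lies between the finger pads; the fingertips stand 11 mm ahead of it and the grasp point (between the pads) lies 8 mm behind it (arm.tips_ahead is the distance from the TCP to the fingertips, in m); z points along the fingers, x is the direction in which the jaws open and shut, and the axes are right-handed (so a half turn about z gives the same grasp; the last joint's range is limited). The gripper opens to 88 mm and grips with 3 to 60 N. Pads are 19 mm wide; open, the fingers measure 130 mm over their backs; the gripper's body (78 mm by 193 mm) begins 47 mm behind the grasp point.
Start: joints at [-0.994, 0.359, 0.012, 0, -1.224, -0.288], TCP at [0.192, -0.647, 0.238] pointing down, gripper open.
Joint ranges: [-3.07, 3.07], [-1.43, 2.12], [-1.02, 1.25], [-3.03, 1.67], [-3.05, -0], [-3.03, 3.03]. Speed limits (rad/s): [2.39, 2.39, 3.01, 3.14, 3.14, 3.14].

INTERFACE

Orientations are given as [roll, pitch, yaw] about the fixed x, y, z axes, in that order (R = Rz(yaw) Ry(pitch) Rx(roll)).
In Python, from station import arm, optics, finder gives the robot as it stands. The module is installed in compiled form; this text tells all that it offers.
- The arm moves only by the tool apply_moves, never from a script. Its argument "increments" is one flat list of numbers, 6 for each row, row after row: the shift along the world's x, y, z in m, then the turn, a rotation vector about the world's x, y, z in rad. In form: [tx, ty, tz, rx, ry, rz, tx, ty, tz, rx, ry, rz, ...]. A call has 1 to 20 rows; each row shifts and turns the pose as measured when the row begins; what a row does not reach is not made up. A row lasts 1/12 s, in which the tool goes at most 41.7 mm and 7.16 degrees, less where a joint would pass 70% of its speed; a pose out of reach is approached as far as the arm can. A call with a gripper value outside its range is refused whole. "hand" is the closure, from 0 (fully open) to 1 (shut), set as the call begins (left out, the last holds). The fingers move at their own pace and stop on an object; "force" is the grip in N (left out, the last holds). Time passes only in rows, so rows that do not move let the fingers close. It gives the time, the measured TCP pose, the force and the opening at its end, in the units of the state.
- arm.get_state(): the state, without advancing time (a new reading comes with each control period).
- optics.grab_frame(name): name is "side" or "top"; returns the picture (400x640x3 uint8, red, green, blue); there is no depth.
- optics.camera_model(name): a dict with "fx", "fy", "cx", "cy" (pixels), "world_to_cam" (4x4, takes a point from world to camera coordinates). Camera axes: x right, y up, looking along -z (the intrinsics and any distortion apply to the point x, -y, -z); pixel columns grow to the right and rows downward; lengths in m; the calibration is good to about 2 mm. A picture is of the moment at which its call begins. camera_model takes no time and is no camera call.
- arm.job_done(): hands the job in, once; it reports no verdict.
Trained networks look in the newest picture that a camera, given by its name, has taken for a name from the list of things; names that differ only in an ending like _2 or _b are one class to them, and where a whole thing is asked for, a point or a joint stands for the part that bears it (a point fixed in the world has none). Each returns a list of dicts, best first, with "conf" (0 to 1); they miss things now and then, are a little off and sometimes report something else, mostly with a low value. They report only what shows in the picture. A call takes as long as a camera call.
- finder.find_in(camera, name): "box" ([left, top, right, bottom] in pixels, round what is visible of it).
- finder.landmark_of(camera, name): "point" ([column, row] in pixels: a listed point, or the origin of a listed thing).
The state is a dict: "t": time; "q": joint angles; "qd": joint speeds; "joint_efforts": joint torques, N m; "eef_pos": TCP position; "ee_rot": TCP orientation; "force": force on the tool from outside, world axes, zero at the start; "moment": the same for the moment, N m; "width": finger opening in m.
Only numpy, scipy, OpenCV 4.12 (cv2) and the standard library are available. Lean on these libraries where they do the work, as an engineer would, in place of code of your own. Each camera call takes 0.05 s, during which the arm holds its last target. There are 200 camera calls.

## Working session

There is one attempt and no reset: what is moved stays moved. The work goes in short steps, Python scripts to look and compute and a tool call to move; the robot and the scene stay as the last step left them, time stands still between calls to the robot, and variables do not carry over. Pictures are saved under pics/ and viewed, about 8 in all and at most 12, crops included, and the job is handed in when it is done.

Besides the shell and the picture viewer there is one more tool, called after "Emit:" as name(argument=value, ...), one argument or row to a line, values as JSON. apply_moves: Moves the arm, as the interface text tells. Its arguments: {"type":"object","properties":{"increments":{"type":"array"},"hand":{"type":"number"},"force":{"type":"number"}},"required":["increments"]}

```bash
mkdir -p pics; ls
python3 - <<'E'
from station import arm, optics, finder
import cv2, numpy as np
np.set_printoptions(precision=4,suppress=True)
for c in ("side","top"):
    im=optics.grab_frame(c); cv2.imwrite(f"pics/{c}0.png",im[:,:,::-1])
    m=optics.camera_model(c); print(c,{k:(np.array(v) if k=="world_to_cam" else v) for k,v in m.items()})
    for n in ("hood","flap_bar","flap_hinge","slide_center","blank_center"):
        print(n,[(np.round(d["point"],1).tolist(),round(d["conf"],2)) for d in finder.landmark_of(c,n)][:3])
print(arm.get_state())
E
```

```text
pics
side {'fx': 406.63014195744637, 'fy': 406.63014195744637, 'cx': 320.58568803105715, 'cy': 196.18566703712378, 'world_to_cam': array([[-0.8198, -0.5727, -0.0046,  0.4409],
       [ 0.4158, -0.6007,  0.6828, -0.3153],
       [-0.3938,  0.5578,  0.7306, -0.8991],
       [ 0.    ,  0.    ,  0.    ,  1.    ]])}
hood [([314.1, 234.4], 0.91)]
flap_bar [([273.2, 169.3], 0.89), ([387.4, 229.2], 0.2)]
flap_hinge [([315.7, 231.8], 0.79)]
slide_center []
blank_center []
top {'fx': 372.05907713326, 'fy': 372.05907713326, 'cx': 324.64726538066276, 'cy': 198.25221931819462, 'world_to_cam': array([[-0.0092, -0.9999,  0.0146,  0.0081],
       [ 0.9976, -0.0081,  0.069 , -0.5398],
       [-0.0689,  0.0152,  0.9975, -1.1064],
       [ 0.    ,  0.    ,  0.    ,  1.    ]])}
hood [([315.0, 199.9], 0.66)]
flap_bar [([324.8, 143.2], 0.71), ([465.2, 239.8], 0.47)]
flap_hinge [([315.6, 200.5], 0.83)]
slide_center [([280.0, 250.2], 0.43)]
blank_center [([317.1, 198.5], 0.61)]
{'t': 0.6, 'q': array([-0.9939,  0.3586,  0.0119,  0.    , -1.2241, -0.2881]), 'qd': array([-0.0015, -0.0008,  0.0009,  0.0007,  0.0005,  0.0004]), 'joint_efforts': array([  0.0005, -58.1991,  29.3175,   6.9997,   0.0124,  -0.    ]), 'eef_pos': array([ 0.1922, -0.6471,  0.2376]), 'ee_rot': array([-3.1416,  0.0001,  1.8596]), 'force': array([-0.2498,  0.1956, -0.4266]), 'moment': array([ 0.0191, -0.0319,  0.0298]), 'width': 0.08790500315570265}
```

View pics/top0.png

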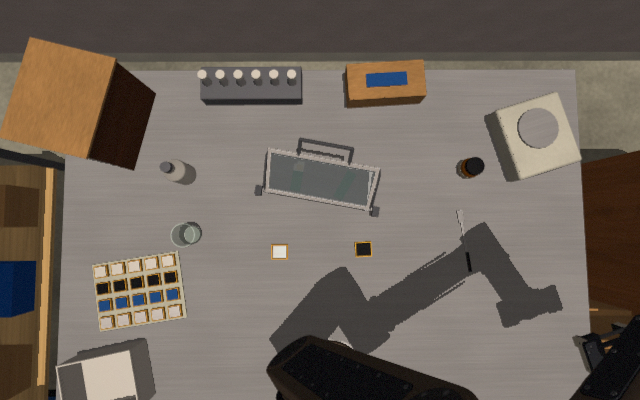

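View pics/side0.png

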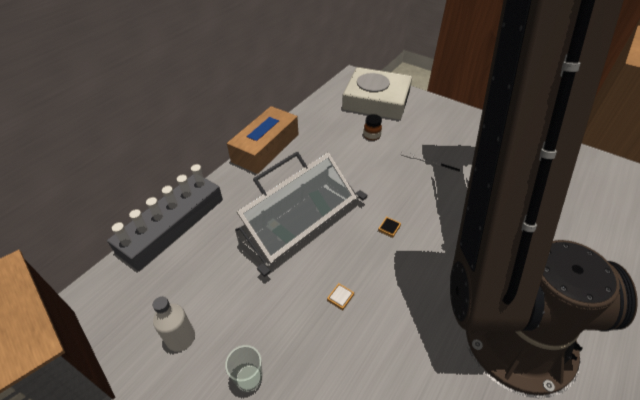

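```bash
cat > h.py <<'E'
from station import arm, optics, finder
import cv2, numpy as np
from scipy.optimize import least_squares
np.set_printoptions(precision=4,suppress=True)
def proj(c,p):
    m=optics.camera_model(c); q=np.array(m["world_to_cam"])@np.append(p,1)
    return np.array([m["cx"]+m["fx"]*q[0]/-q[2], m["cy"]-m["fy"]*q[1]/-q[2]])
def tri(a,b): # side,top
    r=least_squares(lambda p:np.r_[proj("side",p)-a,proj("top",p)-b],[.55,0,.1]); return r.x,r.fun
def atz(c,px,z):
    r=least_squares(lambda p:proj(c,[p[0],p[1],z])-px,[.55,0]); return r.x
E
python3 - <<'E'
from h import *
print("bar",tri([273.2,169.3],[324.8,143.2])); print("hinge",tri([315.7,231.8],[315.6,200.5]))
print("hood",atz("side",[314.1,234.4],0))
E
```

```text
bar (array([0.6807, 0.005 , 0.1532]), array([ 0.7723,  0.0885, -0.4629, -0.6616]))
hinge (array([0.5324, 0.0306, 0.027 ]), array([-0.1093, -0.0079,  0.0671,  0.1051]))
hood [0.5431 0.0232]
```

The top view shows the hood with its hinge ends near (258,190) and (375,211), and the bar near (325,150). The hood is yawed about -0.17 rad. The side view confirms the flap is nearly closed, with the bar near (278,172).

Run:
```python
from h import *
def pts(v):
    x,y,w,th=v; c,s=np.cos(w),np.sin(w); e=np.radians(33)+th; h=np.array([x,y,.04])
    ux=np.array([c,s,0]); return h, h+.192*(np.cos(e)*ux+np.array([0,0,np.sin(e)])), ux
def f(v):
    h,b,_=pts(v)
    return np.r_[proj("side",b)-[273.2,169.3],proj("top",b)-[324.8,143.2],proj("side",h)-[315.7,231.8],proj("top",h)-[315.6,200.5],proj("side",[h[0],h[1],0])-[314.1,234.4]]
r=least_squares(f,[.53,.03,-.17,.1],loss="soft_l1"); print(r.x,r.fun); h,b,u=pts(r.x);print(b)
im=cv2.imread("pics/top0.png")[120:220,240:400]; K=5
im=cv2.resize(im,None,fx=K,fy=K,interpolation=cv2.INTER_CUBIC)
v=np.array([-u[1],u[0],0])
def dot(p,c):
    q=(proj("top",p)-[240,120]+.5)*K; cv2.circle(im,tuple(int(a) for a in q),4,c,-1)
for p in (h,h+.155*v,h-.155*v): dot(p,(0,0,255))
for p in (b,b+.07*v,b-.07*v): dot(p,(0,255,0))
for s in(1,-1): dot(h*[1,1,0]+.062*u+s*.072*v+[0,0,.034],(255,0,255))
cv2.imwrite("pics/c1.png",im)
```

```text
[ 0.5311  0.0326 -0.1808  0.0697] [ 0.3217 -0.7646 -0.4604 -1.3042 -0.202  -2.384  -0.6361  0.2794  1.6032
  4.3128]
[0.6819 0.005  0.1555]
```

View pics/c1.png

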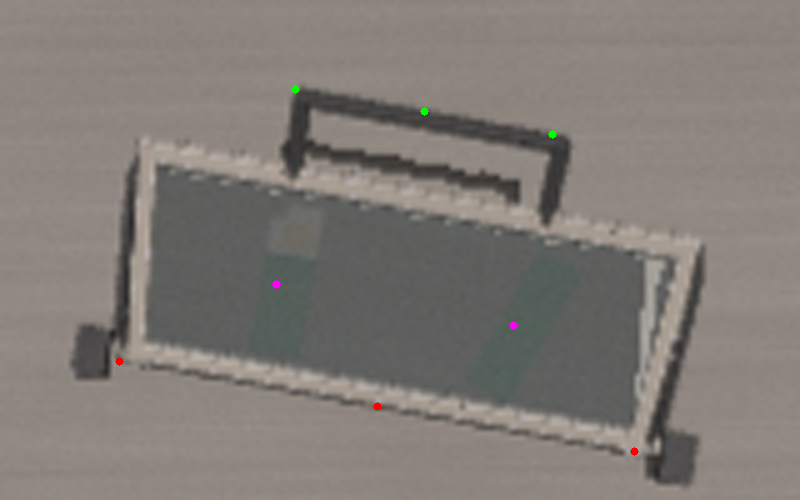

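The notched slide is on the left post (hood +y), with its frosted end pointing away from the robot, near crop pixel (295,230). The projected dots sit 1–2 px left of the real features, so I'm shifting y by about -4 mm. Next I move above the bar.

Emit:
apply_moves(
  increments=[0.0245, 0.0325, 0.002, 0, 0, 0.055, 0.0245, 0.0325, 0.002, 0, 0, 0.055, 0.0245, 0.0325, 0.002, 0, 0, 0.055, 0.0245, 0.0325, 0.002, 0, 0, 0.055, 0.0245, 0.0325, 0.002, 0, 0, 0.055, 0.0245, 0.0325, 0.002, 0, 0, 0.055, 0.0245, 0.0325, 0.002, 0, 0, 0.055, 0.0245, 0.0325, 0.002, 0, 0, 0.055, 0.0245, 0.0325, 0.002, 0, 0, 0.055, 0.0245, 0.0325, 0.002, 0, 0, 0.055, 0.0245, 0.0325, 0.002, 0, 0, 0.055, 0.0245, 0.0325, 0.002, 0, 0, 0.055, 0.0245, 0.0325, 0.002, 0, 0, 0.055, 0.0245, 0.0325, 0.002, 0, 0, 0.055, 0.0245, 0.0325, 0.002, 0, 0, 0.055, 0.0245, 0.0325, 0.002, 0, 0, 0.055, 0.0245, 0.0325, 0.002, 0, 0, 0.055, 0.0245, 0.0325, 0.002, 0, 0, 0.055, 0.0245, 0.0325, 0.002, 0, 0, 0.055, 0.0245, 0.0325, 0.002, 0, 0, 0.055],
  hand=0.35,
  force=12,
)

```text
t: 2.27
eef_pos: [0.6828, 0.0187, 0.2815]
ee_rot: [3.139, 0.009, 3.003]
force: [0.9, -0.4, 0.6]
width: 0.0571
```

Emit:
apply_moves(
  increments=[-0.004, -0.018, 0, 0, 0, -0.043, 0, 0, 0, 0, 0, 0, 0, 0, -0.03, 0, 0, 0, 0, 0, -0.03, 0, 0, 0],
)

```text
t: 2.6
eef_pos: [0.6871, 0.0096, 0.2247]
ee_rot: [3.136, 0.019, 2.972]
force: [-0.2, 0.2, -2.0]
width: 0.057
```

Run:
```python
from h import *
im=optics.grab_frame("side"); s=arm.get_state(); print(s["eef_pos"],s["ee_rot"],s["width"])
p=s["eef_pos"]; im=im[:,:,::-1].copy()
im=cv2.resize(im[90:290,200:400],None,fx=3,fy=3,interpolation=cv2.INTER_CUBIC); cv2.imwrite("pics/c2.png",im)
```

```text
[0.6845 0.0095 0.218 ] [3.138  0.0112 2.9709] 0.0571014263376233
```

View pics/c2.png

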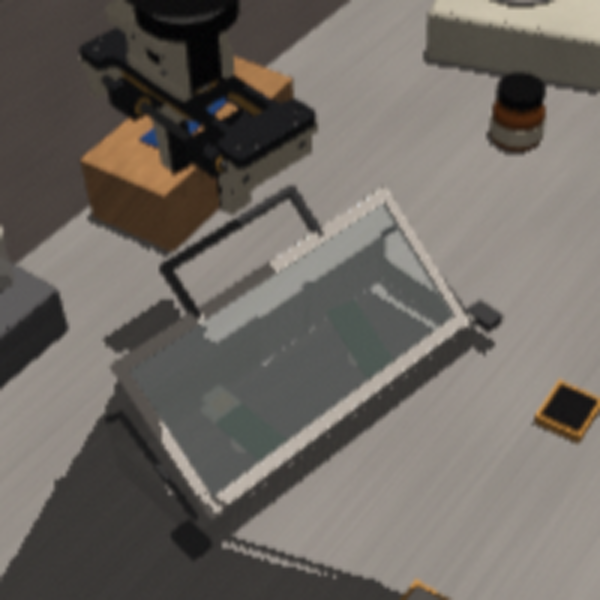

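Run:
```python
from h import *
print(tri([276.3,166.0],[326.3,143.1])); print(tri([274.8,167.6],[325.5,143.1]))
b=tri([276.3,166.0],[326.3,143.1])[0]
u=np.array([np.cos(-.18),np.sin(-.18)]); print(np.arctan2(.192*0+b[2]-.04,np.sqrt(.192**2-(b[2]-.04)**2)))
```

```text
(array([ 0.6766, -0.0003,  0.1633]), array([-0.138 , -0.0156,  0.0821,  0.1178]))
(array([0.6786, 0.0024, 0.1585]), array([ 0.2631,  0.0299, -0.1571, -0.2249]))
0.6971072539484475
```

Emit:
apply_moves(
  increments=[-0.006, -0.0095, -0.02, 0, -0.01, -0.01, 0, 0, -0.022, 0, 0, 0, 0, 0, -0.02, 0, 0, 0, 0, 0, 0, 0, 0, 0],
)

```text
t: 2.98
eef_pos: [0.6769, -0.0013, 0.154]
ee_rot: [3.138, 0.019, 2.96]
force: [-1.5, -0.3, -0.9]
width: 0.0568
```

Emit:
apply_moves(
  increments=[0, 0, 0, 0, 0, 0, 0, 0, 0, 0, 0, 0, 0, 0, 0, 0, 0, 0, 0, 0, 0, 0, 0, 0, 0, 0, 0, 0, 0, 0, 0, 0, 0, 0, 0, 0],
  hand=1,
  force=12,
)

```text
t: 3.48
eef_pos: [0.6798, -0.0015, 0.1614]
ee_rot: [3.136, 0.026, 2.961]
force: [-0.1, -0.8, 0.1]
width: 0.0226
```

Emit:
apply_moves(
  increments=[-0.002, 0, -0.004, 0, 0, 0, 0, 0, -0.002, 0, 0, 0, 0, 0, 0, 0, 0, 0, 0, 0, 0, 0, 0, 0],
)

```text
t: 3.82
eef_pos: [0.6776, -0.0013, 0.1561]
ee_rot: [3.135, 0.027, 2.96]
force: [-0.2, -0.6, 0.9]
width: 0.0092
```

Emit:
apply_moves(
  increments=[0, 0, 0, 0, 0, 0, -0.0113, 0.002, 0.013, 0, 0, 0, -0.0123, 0.0022, 0.0118, 0, 0, 0, -0.0134, 0.0024, 0.0107, 0, 0, 0, -0.0143, 0.0026, 0.0094, 0, 0, 0, -0.015, 0.0027, 0.008, 0, 0, 0, -0.0156, 0.0028, 0.0066, 0, 0, 0, 0, 0, 0, 0, 0, 0],
)

```text
t: 4.48
eef_pos: [0.5949, 0.0146, 0.217]
ee_rot: [3.134, 0.032, 2.96]
force: [-3.7, 0.3, -1.3]
width: 0.0098
```

Emit:
apply_moves(
  increments=[-0.0162, 0.003, 0.0052, 0, 0, 0, -0.0166, 0.003, 0.0037, 0, 0, 0, -0.0168, 0.003, 0.0022, 0, 0, 0, -0.017, 0.003, 0.0006, 0, 0, 0, -0.0169, 0.003, -0.0009, 0, 0, 0, -0.0168, 0.003, -0.0025, 0, 0, 0, -0.0165, 0.003, -0.004, 0, 0, 0, -0.016, 0.003, -0.0056, 0, 0, 0, 0, 0, 0, 0, 0, 0],
)

```text
t: 5.23
eef_pos: [0.4596, 0.0404, 0.2162]
ee_rot: [3.128, 0.041, 2.96]
force: [0.5, 0.8, -9.1]
width: 0.0094
```

Emit:
apply_moves(
  increments=[-0.012, 0.0022, -0.006, 0, 0, 0, -0.011, 0.002, -0.006, 0, 0, 0, 0, 0, 0, 0, 0, 0],
)

```text
t: 5.48
eef_pos: [0.4384, 0.0446, 0.2058]
ee_rot: [3.127, 0.047, 2.963]
force: [6.5, -0.9, -7.2]
width: 0.0094
```

Run:
```python
from h import *
im=optics.grab_frame("side")[:,:,::-1]; s=arm.get_state(); print(s["eef_pos"],s["force"],s["width"])
cv2.imwrite("pics/c3.png",cv2.resize(im[120:300,200:440],None,fx=3,fy=3,interpolation=cv2.INTER_CUBIC))
```

```text
[0.4384 0.0446 0.2057] [ 3.5802 -0.7599 -4.6901] 0.009205820730989264
```

View pics/c3.png

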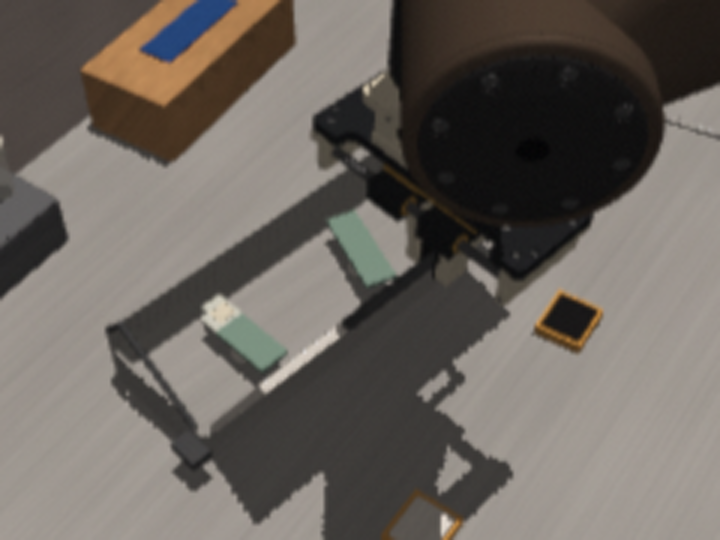

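The flap is down and both slides are visible. The frosted end shows near crop pixel (222,312), far from the robot. I release the bar, go up, and shift aside for a clear top view.

Emit:
apply_moves(
  increments=[-0.004, 0.001, -0.003, 0, 0, 0, 0, 0, 0, 0, 0, 0],
)

```text
t: 5.7
eef_pos: [0.439, 0.0446, 0.206]
ee_rot: [3.129, 0.055, 2.965]
force: [0.2, 0.4, -7.7]
width: 0.009
```

Emit:
apply_moves(
  increments=[0, 0, 0, 0, 0, 0, 0, 0, 0, 0, 0, 0, 0, 0, 0, 0, 0, 0, 0, 0, 0, 0, 0, 0, 0, 0, 0, 0, 0, 0, 0, 0, 0.03, 0, 0, 0, 0, 0, 0.04, 0, 0, 0, 0, 0, 0.04, 0, 0, 0, 0, -0.04, 0.02, 0, 0, 0, 0, -0.04, 0, 0, 0, 0, 0, -0.04, 0, 0, 0, 0, 0, -0.04, 0, 0, 0, 0, 0, -0.04, 0, 0, 0, 0, 0, 0, 0, 0, 0, 0],
  hand=0.5,
)

```text
t: 6.87
eef_pos: [0.437, -0.1592, 0.3428]
ee_rot: [3.133, 0.057, 2.976]
force: [0.6, 1.3, 0.4]
width: 0.0437
```

Run:
```python
from h import *
s=arm.get_state(); print(s["eef_pos"],s["ee_rot"],s["force"],s["width"],s["q"])
out=[]
for c,(x0,y0,w,h,K) in {"side":(230,170,160,120,5),"top":(250,130,140,110,5)}.items():
    im=optics.grab_frame(c)[:,:,::-1]; cv2.imwrite(f"pics/{c}4.png",im)
    for n in ("slide_center","blank_center","flap_bar","flap_hinge"):
        print(c,n,[(np.round(d["point"],1).tolist(),round(d["conf"],2)) for d in finder.landmark_of(c,n)][:2])
    cv2.imwrite(f"pics/{c}4c.png",cv2.resize(im[y0:y0+h,x0:x0+w],None,fx=K,fy=K,interpolation=cv2.INTER_CUBIC))
```

```text
[ 0.437  -0.1592  0.3428] [3.1327 0.0566 2.9763] [0.6295 1.3266 0.3621] 0.04365710995306606 [ 0.0803 -0.0885 -0.2835  0.0053 -1.3187 -0.2465]
side slide_center [([278.1, 232.4], 0.86)]
side blank_center [([319.3, 202.5], 0.54)]
side flap_bar [([342.7, 208.5], 0.75)]
side flap_hinge [([315.3, 228.9], 0.77)]
top slide_center []
top blank_center [([344.4, 184.3], 0.81)]
top flap_bar [([311.5, 234.9], 0.97)]
top flap_hinge [([317.4, 201.5], 0.79)]
```

View pics/top4c.png

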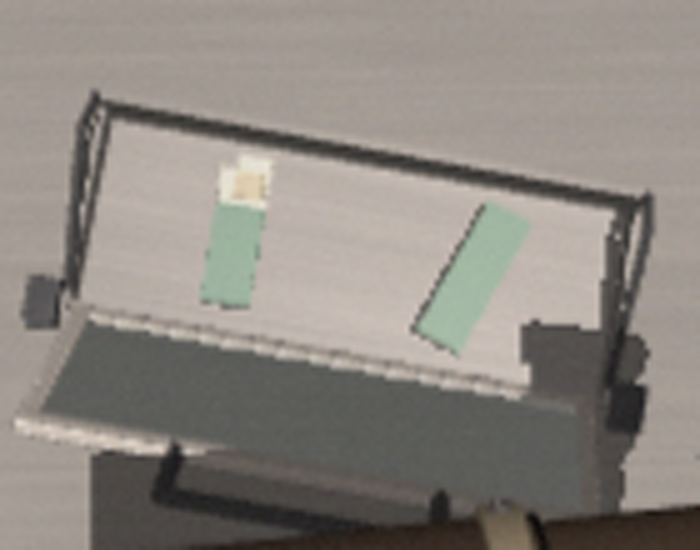

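View pics/side4c.png

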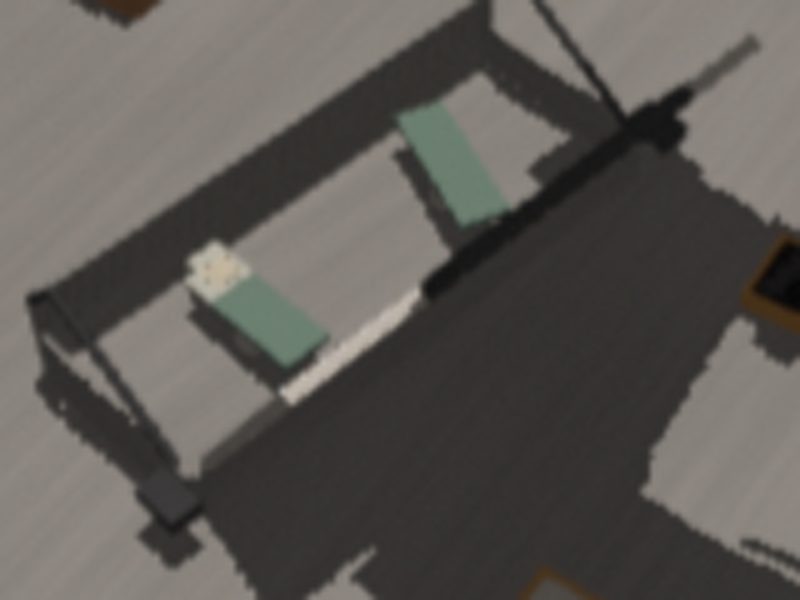

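Run:
```python
from h import *
T={(-45,15):(201,303),(-45,-15):(250,307),(45,-15):(272,157),(15,15):(217,205),(15,-15):(267,209)}
S={(-45,15):(285,367),(-45,-15):(330,335),(45,-15):(217,240),(15,15):(212,303),(15,-15):(252,277)}
def f(v,which="ts"):
    x,y,w=v; c,s=np.cos(w),np.sin(w); r=[]
    for cam,D,o in (("top",T,(250,130)),("side",S,(230,170))):
        if cam[0] not in which: continue
        for (a,b),p in D.items():
            q=[x+(c*a-s*b)/1e3,y+(s*a+c*b)/1e3,.037]; r.append(proj(cam,q)-((np.array(p)+.5)/5-.5+o))
    return np.ravel(r)
for wh in ("ts","t","s"):
    r=least_squares(f,[.6,.09,0],args=(wh,),loss="soft_l1"); print(wh,r.x,np.abs(r.fun).max(),r.fun.reshape(-1,2).mean(0))
print(atz("side",[278.1,232.4],.037)); print("bar",tri([342.7,208.5],[311.5,234.9]))
h=np.array([.531,.0264]);u=np.array([.984,-.179]);v=np.array([.179,.984]);print("post",h+.062*u+.072*v)
```

```text
ts [ 0.6074  0.0859 -0.1618] 1.059276283988254 [ 0.0321 -0.1466]
t [ 0.6067  0.0855 -0.143 ] 0.5599666226485738 [-0.0007  0.0014]
s [ 0.6079  0.0862 -0.179 ] 1.0699175763938342 [-0.0038 -0.0706]
[0.6068 0.0942]
bar (array([0.4402, 0.0435, 0.1913]), array([ 2.1569,  0.1021, -1.2708, -2.1014]))
post [0.6049 0.0861]
```

Run:
```python
from h import *
h=np.array([.531,.0264]);u=np.array([.984,-.179]);v=np.array([.179,.984])
for y in(.160,):
  for x,z in((.0,.04),(.0,.099),(.06,.04),(.06,.07),(.06,.099),(.12,.04),(.12,.07),(.12,.099)):
    p=np.r_[h+x*u+y*v,z]; print(x,z,((proj("top",p)-[250,130])*5).round(),((proj("side",p)-[230,170])*5).round())
```

```text
0.0 0.04 [ 69. 308.] [199. 472.]
0.0 0.099 [ 53. 299.] [187. 401.]
0.06 0.04 [ 87. 209.] [122. 400.]
0.06 0.07 [ 80. 202.] [114. 364.]
0.06 0.099 [ 73. 194.] [107. 328.]
0.12 0.04 [106. 111.] [ 49. 332.]
0.12 0.07 [ 99. 101.] [ 40. 296.]
0.12 0.099 [92. 90.] [ 31. 259.]
```

```bash
cat >> h.py <<'E'
from scipy.spatial.transform import Rotation as R
W=-.16
def des(tilt): # tool orientation for the slide raised by tilt
    return R.from_rotvec(-tilt*np.array([-np.sin(W),np.cos(W),0]))*R.from_euler("xyz",[np.pi,0,W-np.pi/2])
def togo(p,tilt):
    s=arm.get_state(); rv=(des(tilt)*R.from_euler("xyz",s["ee_rot"]).inv()).as_rotvec()
    print("d",np.array(p)-s["eef_pos"],"rv",rv,"F",s["force"],"w",s["width"],"q",s["q"],"t",s["t"],"pos",s["eef_pos"])
E
python3 - <<'E'
from h import *
togo([.595,.088,.2],.0)
E
```

```text
d [ 0.157   0.2407 -0.1427] rv [-0.0462  0.0448  1.5679] F [ 0.089  -0.8261 -0.2091] w 0.043863410194858864 q [ 0.0947 -0.0909 -0.2855  0.0047 -1.3184 -0.2534] t 7.3667 pos [ 0.438  -0.1527  0.3427]
```

Emit:
apply_moves(
  increments=[0.012, 0.0185, -0.003, 0, 0, 0.12, 0.012, 0.0185, -0.003, 0, 0, 0.12, 0.012, 0.0185, -0.003, 0, 0, 0.12, 0.012, 0.0185, -0.003, 0, 0, 0.12, 0.012, 0.0185, -0.003, 0, 0, 0.12, 0.012, 0.0185, -0.003, 0, 0, 0.12, 0.012, 0.0185, -0.003, 0, 0, 0.12, 0.012, 0.0185, -0.003, 0, 0, 0.12, 0.012, 0.0185, -0.003, 0, 0, 0.12, 0.012, 0.0185, -0.003, 0, 0, 0.12, 0.012, 0.0185, -0.003, 0, 0, 0.12, 0.012, 0.0185, -0.003, 0, 0, 0.12, 0.012, 0.0185, -0.003, 0, 0, 0.12, 0, 0, -0.03, 0, 0, 0, 0, 0, -0.03, 0, 0, 0, 0, 0, 0, 0, 0, 0],
  hand=0.4,
)

```text
t: 8.7
eef_pos: [0.6, 0.1147, 0.2418]
ee_rot: [3.134, 0.063, -1.662]
force: [-1.1, -0.3, -1.1]
width: 0.0528
```

Run:
```python
from h import *
togo([.595,.088,.13],.2)
```

```text
d [-0.005  -0.0267 -0.1118] rv [-0.0886 -0.198  -0.0751] F [-1.0754 -0.3156 -1.101 ] w 0.05277444388170409 q [ 0.4715  0.2464 -0.1128 -0.0622 -1.1848  1.031 ] t 8.7 pos [0.6    0.1147 0.2418]
```

Emit:
apply_moves(
  increments=[-0.0025, -0.013, -0.02, -0.044, -0.099, -0.037, -0.0025, -0.013, -0.03, -0.044, -0.099, -0.037, 0, 0, -0.03, 0, 0, 0, 0, 0, -0.02, 0, 0, 0, 0, 0, 0, 0, 0, 0],
)

```text
t: 9.12
eef_pos: [0.5945, 0.0906, 0.1454]
ee_rot: [-2.938, -0.002, -1.726]
force: [-0.3, -0.2, -0.7]
width: 0.0528
```

Run:
```python
from h import *
togo([.595,.088,.036],.2)
im=optics.grab_frame("side")[:,:,::-1]; t=optics.grab_frame("top")[:,:,::-1]
a=cv2.resize(im[150:290,220:360],None,fx=4,fy=4,interpolation=cv2.INTER_CUBIC)
cv2.imwrite("pics/c5.png",a)
```

```text
d [ 0.0005 -0.0026 -0.1094] rv [ 0.0024  0.003  -0.0046] F [-0.2676 -0.1767 -0.6503] w 0.05278750609935574 q [ 0.5553  0.2128 -0.5244  0.2106 -0.6908  0.7074] t 9.1167 pos [0.5945 0.0906 0.1454]
```

View pics/c5.png

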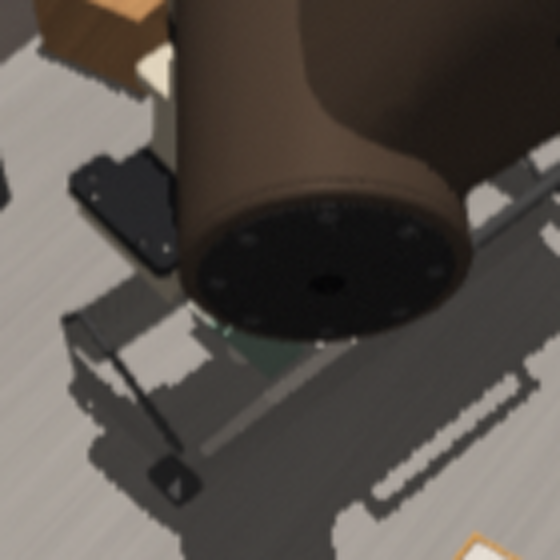

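The wrist hides the grasp in the side view. I check its clearance to the flap bar from above before going down.

Run:
```python
from h import *
t=optics.grab_frame("top")[:,:,::-1]
cv2.imwrite("pics/c6.png",cv2.resize(t[110:290,220:400],None,fx=3.3,fy=3.3,interpolation=cv2.INTER_CUBIC))
```

```text
(no output)
```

View pics/c6.png

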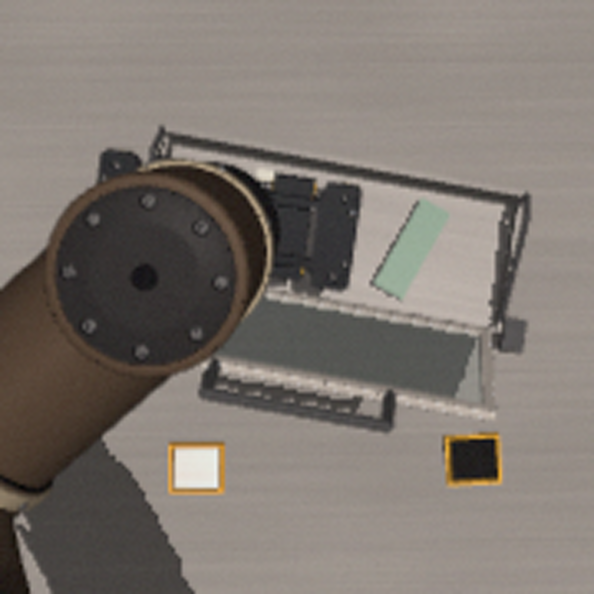

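Emit:
apply_moves(
  increments=[0.0005, -0.0026, -0.02, 0.013, 0.08, -0.004, 0, 0, -0.02, 0, 0, 0, 0, 0, -0.015, 0, 0, 0, 0, 0, 0, 0, 0, 0],
)

```text
t: 9.6
eef_pos: [0.6078, 0.094, 0.1058]
ee_rot: [-3.002, 0.014, -1.728]
force: [-0.5, -0.7, 0.2]
width: 0.0528
```

Run:
```python
from h import *
togo([.595,.088,.036],.12); print(arm.get_state()["joint_efforts"])
```

```text
d [-0.0128 -0.006  -0.0698] rv [-0.0105  0.0218 -0.0022] F [-0.545  -0.7033  0.1595] w 0.052802985044505285 q [ 0.5165  0.3048 -0.457   0.1196 -0.6944  0.8081] t 9.6 pos [0.6078 0.094  0.1058]
[  0.204  -48.6016  24.0724   5.7385   1.1364  -0.0187]
```

Emit:
apply_moves(
  increments=[-0.0128, -0.006, -0.01, -0.01, 0.022, -0.002, 0, 0, -0.015, 0, 0, 0, 0, 0, 0, 0, 0, 0],
)

```text
t: 9.85
eef_pos: [0.5979, 0.0889, 0.0856]
ee_rot: [-3.017, 0.003, -1.731]
force: [-0.1, -0.3, 0.3]
width: 0.053
```

Run:
```python
from h import *
togo([.595,.088,.036],.12); print(arm.get_state()["joint_efforts"])
```

```text
d [-0.0029 -0.0009 -0.0496] rv [-0.0023  0.0046  0.0002] F [-0.0539 -0.3458  0.2994] w 0.05296919104425722 q [ 0.5165  0.323  -0.4866  0.122  -0.666   0.8016] t 9.85 pos [0.5979 0.0889 0.0856]
[  0.2029 -49.173   23.2875   5.6345   1.0807  -0.102 ]
```

Free so far. I continue down in two steps.

Emit:
apply_moves(
  increments=[-0.003, -0.001, -0.012, 0, 0, 0, 0, 0, -0.012, 0, 0, 0, 0, 0, 0, 0, 0, 0],
)

```text
t: 10.1
eef_pos: [0.5963, 0.0884, 0.066]
ee_rot: [-3.014, 0.005, -1.73]
force: [0.1, -0.9, 0.7]
width: 0.0526
```

Run:
```python
from h import *
togo([.595,.088,.036],.12); print(arm.get_state()["joint_efforts"])
```

```text
d [-0.0013 -0.0004 -0.03  ] rv [-0.0035  0.0085 -0.0003] F [ 0.0705 -0.8729  0.6636] w 0.052594524841234204 q [ 0.5173  0.3442 -0.5168  0.1331 -0.6111  0.7882] t 10.1 pos [0.5963 0.0884 0.066 ]
[  0.1641 -49.2075  21.7294   5.2097   1.0172  -0.115 ]
```

Emit:
apply_moves(
  increments=[-0.002, -0.0005, -0.012, 0, 0, 0, -0.0005, 0, -0.012, 0, 0, 0, 0, 0, -0.002, 0, 0, 0],
)

```text
t: 10.35
eef_pos: [0.596, 0.089, 0.0453]
ee_rot: [-3.009, 0.007, -1.729]
force: [0.1, -0.4, 0.3]
width: 0.0525
```

Run:
```python
from h import *
togo([.595,.088,.036],.12); print(arm.get_state()["joint_efforts"])
```

```text
d [-0.001  -0.001  -0.0093] rv [-0.0052  0.0138 -0.0013] F [ 0.0554 -0.3866  0.2645] w 0.05251563144846483 q [ 0.5184  0.3701 -0.5464  0.1482 -0.5509  0.7709] t 10.35 pos [0.596  0.089  0.0453]
[  0.1725 -50.0925  20.5313   4.8202   0.8537  -0.0976]
```

Emit:
apply_moves(
  increments=[-0.002, -0.001, -0.008, 0, 0.005, 0, 0, 0, -0.003, 0, 0, 0, 0, 0, 0, 0, 0, 0],
)

```text
t: 10.6
eef_pos: [0.5953, 0.0885, 0.0368]
ee_rot: [-3.011, 0.008, -1.729]
force: [0.1, -0.2, -0.3]
width: 0.0526
```

Run:
```python
from h import *
togo([.595,.088,.036],.12)
im=optics.grab_frame("top")
n=finder.landmark_of("top","blank_center"); print(n[:1])
```

```text
d [-0.0003 -0.0005 -0.0008] rv [-0.0061  0.0112 -0.0021] F [ 0.0568 -0.196  -0.2553] w 0.052614309689724074 q [ 0.517   0.3821 -0.5531  0.1481 -0.5339  0.7718] t 10.6 pos [0.5953 0.0885 0.0368]
[{'point': [343.4, 184.8], 'conf': 0.69}]
```

Emit:
apply_moves(
  increments=[0, 0, 0, 0, 0, 0, 0, 0, 0, 0, 0, 0, 0, 0, 0, 0, 0, 0, 0, 0, 0, 0, 0, 0, 0, 0, 0, 0, 0, 0, 0, 0, 0, 0, 0, 0],
  hand=1,
  force=15,
)

```text
t: 11.2
eef_pos: [0.5961, 0.0889, 0.0386]
ee_rot: [-3.01, 0.009, -1.729]
force: [-0.3, -1.0, -0.8]
width: 0.0295
```

Emit:
apply_moves(
  increments=[0, 0, 0, 0, 0, 0, 0, 0, 0.006, 0, 0, 0, 0, 0, 0.01, 0, 0, 0, 0, 0, 0.015, 0, 0, 0, 0, 0, 0.02, 0, 0, 0, 0, 0, 0.02, 0, 0, 0, 0, 0, 0.02, 0, 0, 0, 0, 0, 0.02, 0, 0, 0, 0, 0, 0.02, 0, 0, 0, 0, 0, 0.02, 0, 0, 0, 0, 0, 0.02, 0, 0, 0, 0, 0, 0.02, 0, 0, 0, 0, 0, 0.02, 0, 0, 0, 0, 0, 0.01, 0, 0, 0],
)

```text
t: 12.37
eef_pos: [0.5913, 0.0871, 0.2786]
ee_rot: [-3.011, 0.01, -1.727]
force: [-0.4, 0.4, -0.3]
width: 0.03
```

Run:
```python
from h import *
togo([.6,.09,.27],.72); print(des(.72).as_euler("xyz"))
```

```text
d [ 0.0087  0.0029 -0.0086] rv [-0.1025 -0.5809 -0.0063] F [-0.4399  0.4342 -0.3143] w 0.02998377328374836 q [ 0.5198  0.1317 -0.2379  0.0829 -1.0947  0.8597] t 12.3667 pos [0.5913 0.0871 0.2786]
[-2.4216 -0.     -1.7308]
```

Emit:
apply_moves(
  increments=[0.001, 0, 0, -0.014, -0.087, 0, 0.001, 0, 0, -0.014, -0.087, 0, 0.001, 0, 0, -0.014, -0.087, 0, 0.001, 0, 0, -0.014, -0.087, 0, 0.001, 0, 0, -0.014, -0.087, 0, 0.001, 0, 0, -0.014, -0.087, 0, 0.001, 0, 0, -0.014, -0.087, 0, 0.001, 0, 0, -0.014, -0.087, 0, 0, 0, 0, 0, 0, 0],
)

```text
t: 13.12
eef_pos: [0.6173, 0.0777, 0.312]
ee_rot: [-2.405, 0.011, -1.734]
force: [0.1, -1.2, -1.1]
width: 0.0299
```

Run:
```python
from h import *
togo([.6,.09,.26],.83)
for c in("side","top"):
    im=optics.grab_frame(c)[:,:,::-1]; cv2.imwrite(f"pics/{c}7.png",im)
    for n in ("slide_center","blank_center","flap_bar"): print(c,n,finder.landmark_of(c,n)[:1])
a,b=[cv2.imread(f"pics/{c}7.png")[100:300,200:400] for c in("side","top")]
cv2.imwrite("pics/c7.png",cv2.resize(np.hstack([a,b]),None,fx=2,fy=2,interpolation=cv2.INTER_CUBIC))
```

```text
d [-0.0173  0.0123 -0.052 ] rv [-0.0259 -0.0908  0.0024] F [ 0.0767 -1.1919 -1.1034] w 0.029949682340252977 q [ 0.4161 -0.1063 -0.9286  1.3283 -0.3807 -0.1968] t 13.1167 pos [0.6173 0.0777 0.312 ]
side slide_center []
side blank_center [{'point': [321.1, 203.6], 'conf': 0.83}]
side flap_bar [{'point': [342.5, 208.0], 'conf': 0.88}]
top slide_center [{'point': [294.6, 147.5], 'conf': 0.84}]
top blank_center [{'point': [343.9, 186.7], 'conf': 0.57}]
top flap_bar [{'point': [312.3, 233.0], 'conf': 0.95}]
```

View pics/c7.png

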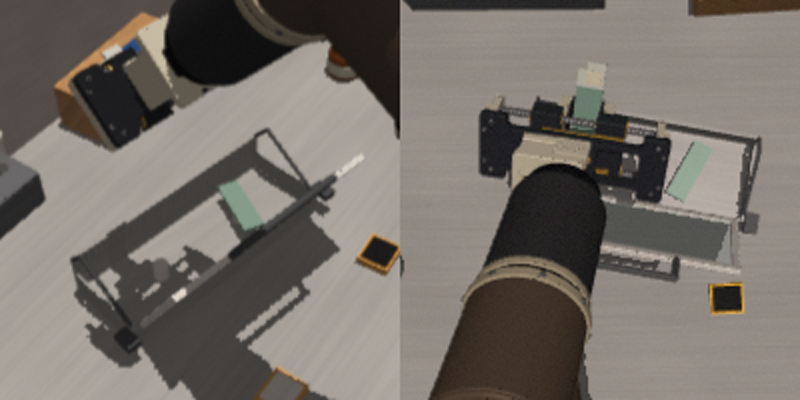

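The slide is held and tilted about 35°, with the frosted end up and away from the robot. The plain slide and the flap are unchanged. q4 is nearing its limit, so I move outward first, then lower and add a little tilt.

Emit:
apply_moves(
  increments=[0.02, 0, 0, 0, 0, 0, 0.02, 0, 0, 0, 0, 0, 0.02, 0, 0, 0, 0, 0, 0, 0, 0, 0, 0, 0],
)

```text
t: 13.85
eef_pos: [0.6801, 0.0822, 0.3115]
ee_rot: [-2.41, 0.016, -1.731]
force: [0.1, -0.4, -0.5]
width: 0.0297
```

Run:
```python
from h import *
togo([.68,.08,.26],.83)
```

```text
d [-0.0001 -0.0022 -0.0515] rv [-0.0316 -0.095  -0.0008] F [ 0.1149 -0.4288 -0.5034] w 0.029686173712367946 q [ 0.3501 -0.0002 -0.8306  1.3597 -0.3287 -0.1811] t 13.85 pos [0.6801 0.0822 0.3115]
```

Emit:
apply_moves(
  increments=[0, 0, 0, 0, 0, -0.08, 0, 0, 0, 0, 0, -0.08, 0, 0, 0, 0, 0, -0.08, 0, 0, 0, 0, 0, -0.08, 0, 0, 0, 0, 0, 0],
)

```text
t: 14.27
eef_pos: [0.6794, 0.0818, 0.3091]
ee_rot: [-2.415, 0.014, -2.069]
force: [0.7, 1.5, 0.8]
width: 0.0299
```

Run:
```python
from h import *
togo([.65,.08,.26],.83)
s=arm.get_state(); t=R.from_euler("xyz",s["ee_rot"]).apply([0,0,1]); print(t, "tilt",np.arccos(-t[2]))
```

```text
d [-0.0294 -0.0018 -0.0491] rv [-0.0469 -0.0939  0.3371] F [0.6541 1.478  0.7666] w 0.029888420810101273 q [ 0.5648  0.0834 -0.7225  1.1207 -0.6931 -0.3734] t 14.2667 pos [0.6794 0.0818 0.3091]
[ 0.5885 -0.3082 -0.7475] tilt 0.7265290919439821
```

Emit:
apply_moves(
  increments=[0, 0, -0.015, -0.023, -0.045, -0.02, 0, 0, -0.015, -0.023, -0.045, -0.02, 0, 0, -0.015, 0, 0, -0.02, 0, 0, 0, 0, 0, 0],
)

```text
t: 14.6
eef_pos: [0.678, 0.0877, 0.2613]
ee_rot: [-2.316, 0.02, -2.117]
force: [0.1, -1.0, -0.2]
width: 0.0296
```

Run:
```python
from h import *
s=arm.get_state(); t=R.from_euler("xyz",s["ee_rot"]).apply([0,0,1]); print(t, "slope",np.degrees(np.arccos(-t[2])-.13),s)
```

```text
[ 0.635  -0.3697 -0.6783] slope 39.84222830262159 {'t': 14.6, 'q': array([ 0.4954,  0.1407, -0.8529,  1.4926, -0.6803, -0.7648]), 'qd': array([-0.0044, -0.034 , -0.0211,  0.0419,  0.017 ,  0.0274]), 'joint_efforts': array([  0.5984, -36.222 ,  24.8182,   2.696 ,  -1.7903,  -1.2296]), 'eef_pos': array([0.678 , 0.0877, 0.2613]), 'ee_rot': array([-2.3164,  0.0202, -2.1166]), 'force': array([ 0.1266, -0.9816, -0.1645]), 'moment': array([ 1.1418,  2.3064, -0.0787]), 'width': 0.02964204019224893}
```

Emit:
apply_moves(
  increments=[0, 0, 0, 0, 0, 0, 0, 0, 0, 0, 0, 0, 0, 0, 0, 0, 0, 0],
)

```text
t: 14.85
eef_pos: [0.6777, 0.0874, 0.2616]
ee_rot: [-2.319, 0.019, -2.113]
force: [0.4, 0.2, -0.5]
width: 0.0298
```

Run:
```python
from h import *
s0=arm.get_state()
for c in("side","top"):
    im=optics.grab_frame(c)[:,:,::-1]; cv2.imwrite(f"pics/{c}8.png",im)
    for n in ("slide_center","blank_center","flap_bar"): print(c,n,finder.landmark_of(c,n)[:1])
s=arm.get_state(); t=R.from_euler("xyz",s["ee_rot"]).apply([0,0,1]); print("slope",np.degrees(np.arccos(-t[2])-.13),s["q"],s["qd"],s["eef_pos"],s0["eef_pos"],s["width"])
a=np.array([.863,-.504,0])*np.cos(.695)+[0,0,np.sin(.695)]
print([proj("top",s["eef_pos"]+k*a) for k in(-.033,.012,.057)])
a,b=[cv2.imread(f"pics/{c}8.png")[y:y+160,x:x+160] for c,x,y in(("side",200,80),("top",230,100))]
cv2.imwrite("pics/c8.png",cv2.resize(np.hstack([a,b]),None,fx=2.5,fy=2.5,interpolation=cv2.INTER_CUBIC))
```

```text
side slide_center []
side blank_center [{'point': [321.8, 200.5], 'conf': 0.54}]
side flap_bar [{'point': [342.9, 209.1], 'conf': 0.93}]
top slide_center [{'point': [293.7, 127.3], 'conf': 0.93}]
top blank_center [{'point': [344.6, 186.4], 'conf': 0.8}]
top flap_bar [{'point': [309.5, 235.0], 'conf': 0.8}]
slope 39.70411799958412 [ 0.4954  0.1398 -0.8531  1.4896 -0.6782 -0.7587] [ 0.0006  0.003  -0.0016  0.0022 -0.0016 -0.0027] [0.6775 0.0875 0.261 ] [0.6777 0.0874 0.2616] 0.029204178791226987
[array([285.9911, 145.1379]), array([292.2253, 130.1354]), array([298.8436, 114.2086])]
```

View pics/c8.png

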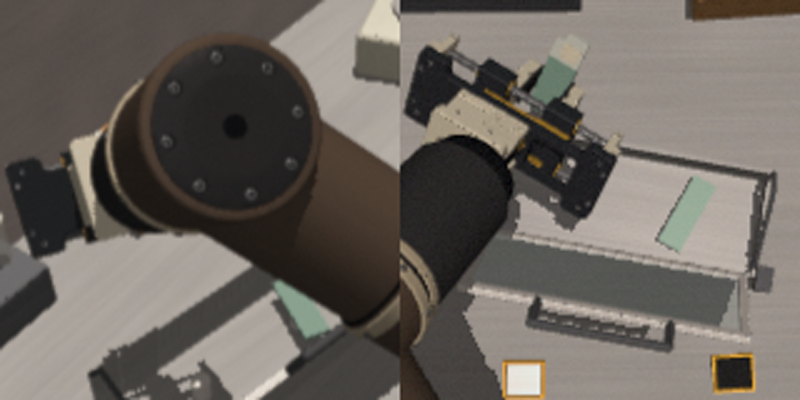

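The slide's tip in the top view, at about (298,115), matches the roughly 40° prediction of (299,114). The frosted end is clear of the fingers and the flap is down. I hand in the job.

```bash
python3 -c "
from station import arm
print(arm.job_done())"
```

```text
the job is handed in; nothing more can be done
None
```

The job is handed in. The arm is holding the notched slide, and the flap is down at or very near its stop. I pinched the flap's bar and swung it down, then gripped the slide across its clear part only, about 12 mm behind its centre. I lifted it out and tilted it with the frosted end up.

- **Hold:** the arm was at rest, with the fingers 29 to 30 mm apart on the slide. The slide's centre is about 27 cm above the bench. Slope from the arm pose is about 40°, and the frosted tip's position in the top view agrees with that. The label side still faces up.
- **Frosted end:** the last top view shows the fingers on the clear glass only.
- **Flap and plain slide:** the flap's angle was never read directly. The bar appeared at about the same place in the images as right after I released it. The plain slide also looks undisturbed.
- **Other bystanders:** they were not measured again. The ones in the last top view (both coupons) look unmoved, and forces stayed under about 10 N throughout.
- **Failed checks:** the network could not find the held slide in the last side view because the wrist hides it. I relied on the top view and the arm pose instead.
- **Close to a limit:** joint 4 ended at 1.49 rad, within its 1.67 limit. I turned the tool about 0.4 rad to keep it there.

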